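# Close up a module test fixture

### The job

The power module is loaded in the green test fixture: close it up. Take the cover plate off its sloping rest, lower it gently over the two locating pins, handle up, until it lies on the module and let go; then swing the red hold-down frame over it and press it fully down, so that it stays down and holds the cover flush on the fixture's rim. Leave the other things on the bench where they are.

Things in the scene. Friction and masses are not known exactly. Their poses are not given: they have to be found in the camera images.
- fixture: green test fixture, fixed, 110 mm (x) x 204 mm (y), its flat rim 50 mm above the bench; a hinge foot at the back reaches to x = +95 mm. Origin on the bench under the nest's centre, z up. Two locating pins rise from its rim (see seat)
- module: the loaded power module, a black finned heatsink 86 x 114 x 30 mm, in the fixture's nest on a sprung bed; its top stands about 6 mm above the rim. A cover laid over the pins rests on it 3 to 6 mm above the rim; the springs yield to a push of about 10 N and lift the cover again unless the frame holds it. Origin at the centre of its underside
- seat (a point): centre of the rim's plane, axes as the fixture's: the centre of the cover's underside belongs here, but for the pins' shift along x. Two steel pins (12 mm diameter, tips bevelled 1 mm) rise 36 mm from the rim at y = +78 mm and 26 mm at y = -78 mm; both stand on a stiff slide, at one x, set anywhere from -5 to +5 mm (not reported: feel or look for it)
- frame (a joint): angle of the red hold-down frame: 0 rad fully down (level, its two rubber pads on a flush cover), about 1.7 open (standing up, leaning slightly back). Its hinge is stiff (1.1 N m friction) and it stays where it is left
- frame_bar (a point): middle of the frame's cross bar, a round steel bar of 14 mm diameter, 78 mm free between the two arms, along the fixture's y, 165 mm from the hinge axis. Frame down: at fixture x = -85 mm, 71 mm above the bench, 35 mm clear of the cover's edge. The arms (12 mm wide, 10 mm thick, at fixture y = +-45 mm) pass either side of the cover's handle
- frame_hinge (a point): middle of the frame's hinge axis: at fixture x = +80 mm, 71 mm above the bench, axis along the fixture's y. As the frame opens the bar rises, then goes to fixture +x
- rest: wooden sloping rest, fixed, about 105 x 150 mm: its face slopes 0.35 rad (20 degrees), low side at its -x, with a lip along the low edge. Origin on the bench; z up. The cover lies on it with the same yaw, its handle pointing up and towards the rest's -x
- cover: aluminium cover plate, 100 (x) x 180 (y) x 8 mm, about 0.35 kg, with two through holes of 14 mm diameter at x = 0, y = +-78 mm (either way round fits) and an orange bridge handle in the middle. Origin at the centre of its underside, z out of the handle side
- cover_grip (a point): centre of the handle's bar, 46 mm from the cover's underside along its z; the bar is 66 mm long along the cover's x, 14 mm wide (y), 16 mm high (z), joined to the plate by legs at its ends; grip it across y
- screwdriver: screwdriver with a yellow handle, 190 mm long, lying along its x: a bystander, leave it. Origin at the centre of its underside
- pliers: pliers with red grips, 165 mm long, lying flat: a bystander, leave it. Origin at the centre of its underside
- bulb: glass bulb in a holder on a 70 mm wooden block, 109 mm tall: a bystander, leave it. Origin at the centre of its underside
- spare_heatsink: spare black finned heatsink, 90 x 60 x 36 mm: a bystander, leave it. Origin at the centre of its underside
- multimeter: yellow multimeter, 170 x 85 x 35 mm, lying flat: a bystander, leave it. Origin at the centre of its underside
- jar: amber jar with a blue cap, 66 mm across, 75 mm tall: a bystander, leave it. Origin at the centre of its underside

How it is judged:
By the outcome, as a careful person would: the job done as asked, in the order asked, and still so for the second after the job is handed in, with the robot touching nothing.
It also fails if it takes over 64 s, if anything falls off the work surface, if the arm or the gripper's body presses on something with over 40 N, if the wrist force passes 120 N, or if a joint passes its speed limit or range.

### The arm

A 7-joint arm with a two-finger parallel gripper is mounted at the origin on the work surface. World frame = base frame: x ahead of the robot, y to its left, z up, the work surface at z = 0. Lengths are in mm, angles in degrees, forces in N, time in s.
With the tool pointing down it reaches from about 425 to 925 mm from the base axis. Payload 6.8 kg.
Tool frame: the origin (TCP) lies on the mounting face of the last link; the fingertips stand 182 mm ahead of it and the grasp point (between the pads) lies 163 mm ahead of it (robot.tips_ahead is the z of the fingertips in the tool frame, in mm); z points along the fingers, y is the line along which they close (so a half turn about z gives the same grasp; the last joint's range is limited). The gripper opens to 88 mm and grips with 3 to 60 N. Pads are 20 mm wide; open, the fingers measure 115 mm over their backs; the gripper's body (75 mm by 178 mm) begins 61 mm behind the grasp point.
Start: joints at [63.363, 27.33, 1.283, 89.118, -0.659, 63.558, -4.761], TCP at [235.768, -632.5, 404.664] pointing down, gripper open.
Joint ranges: [-169.35, 169.35], [-19.33, 120.38], [-80.79, 83.38], [13.8, 139.57], [-78.32, 258.32], [9.67, 109.79], [-169.56, 169.56]. Speed limits (degrees/s): [136.94, 136.94, 180, 180, 180, 180, 180].

### API

Orientations are given as a 3x3 rotation matrix whose columns are the frame's x, y, z axes.
In Python, from workcell import monitor, imaging, order, robot gives the robot as it stands.
- The arm moves only by the tool arm_command, never from a script. Its argument "plan" is a list of rows, each an object with "jaw": the finger opening in m, from 0 to 0.0878; "offset": the shift along the tool's x, y, z in m, a list of three; "turn": the turn about the tool's z in degrees. A call has 1 to 10 rows; each row is the pose to reach, as a shift and turn from the pose commanded when the call began, along the tool's axes at that moment; what a row does not reach only later rows make up. A row lasts 1/8 s, in which the tool goes at most 62.5 mm and 10.7 degrees, less where a joint would pass 70% of its speed; a pose out of reach is approached as far as the arm can. A call with a gripper value outside its range is refused whole. The fingers move at their own pace and stop on an object; "force" is the grip in N (left out, the last holds). Time passes only in rows, so rows that repeat a pose let the fingers close. It gives the time, the measured TCP pose, the force, the opening and the grip force at its end, in the units of the state.
- monitor.state(): the state, without advancing time (a new reading comes with each control period).
- imaging.snapshot(name): name is "scene" or "top"; returns the picture (384x512x3 uint8, red, green, blue); there is no depth.
- imaging.camera_info(name): a dict with "fov_y" (degrees; the focal length in pixels is half the picture's height over the tangent of half this angle, whatever the lens; pixels are square), "cx", "cy" (the principal point, pixels), "position" and "attitude" of the camera in the world. Camera axes: x right, y up, looking along -z (the intrinsics and any distortion apply to the point x, -y, -z); pixel columns grow to the right and rows downward; lengths in mm; the calibration is good to about 2 mm. A picture is of the moment at which its call begins. camera_info takes no time and is no camera call.
- order.hand_in(): hands the job in; it is judged then, once.
The state is a dict: "time": time; "q": joint angles; "joint_velocities": joint speeds; "joint_torque": joint torques, N m; "ee_pos": TCP position; "tcp_rot": TCP orientation; "contact_force": force on the tool from outside, world axes, zero at the start; "torque": the same for the moment, N m; "width": opening from 0.0 (shut) to 1.0 (fully open); "grasp_force": force on a finger pad.
Only numpy, scipy, OpenCV 4.12 (cv2) and the standard library are available. Lean on these libraries where they do the work, as an engineer would, in place of code of your own. Each camera call takes 0.05 s, during which the arm holds its last target. There are 200 camera calls.

## Working session

There is one attempt and no reset: what is moved stays moved. The work goes in short steps, Python scripts to look and compute and a tool call to move; the robot and the scene stay as the last step left them, time stands still between calls to the robot, and variables do not carry over. Pictures are saved under pics/ and viewed, at most 10 in all, crops included, and the job is handed in when it is done.

Besides the shell and the picture viewer there is one more tool, called after "Request:" as a command line: name --argument value ..., lists and objects as JSON in quotes. arm_command: Moves the arm, as the interface text tells. Its arguments: {"type":"object","properties":{"plan":{"type":"array","items":{"type":"object","properties":{"jaw":{"type":"number"},"offset":{"type":"array","items":{"type":"number"}},"turn":{"type":"number"}}}},"force":{"type":"number"}},"required":["plan"]}

```bash
mkdir -p pics; ls
python3 - <<'E'
from workcell import monitor, imaging, order, robot
import cv2, numpy as np
np.set_printoptions(precision=4,suppress=True)
print([a for a in dir(robot) if a[0]!='_'])
s=monitor.state(); print(s)
for n in ("scene","top"):
    print(imaging.camera_info(n))
    cv2.imwrite(f"pics/{n}0.png",imaging.snapshot(n)[:,:,::-1])
E
```

```text
pics
['IKError', 'tips_ahead']
{'time': 0.0, 'q': array([63.3643, 27.3738,  1.2804, 89.1771, -0.6581, 63.5588, -4.7617]), 'joint_velocities': array([ 0.0613,  0.0352,  0.0523, -0.14  ,  0.0279,  0.0232,  0.0377]), 'joint_torque': array([ -0.0003, -58.2862,   1.5342, -27.2618,  -0.0543,   0.017 ,
         0.0002]), 'ee_pos': array([ 235.6557, -632.2337,  403.7137]), 'tcp_rot': array([[ 0.937 ,  0.3493, -0.0008],
       [ 0.3493, -0.937 ,  0.0016],
       [-0.0001, -0.0018, -1.    ]]), 'contact_force': array([-0.2717, -0.8403,  1.3061]), 'torque': array([-0.0334, -0.0074,  0.0017]), 'grasp_force': 0.0, 'width': 1.0025241703115695}
{'fov_y': 50.7140371064801, 'cx': 251.77994286954413, 'cy': 188.39020728765328, 'position': array([1381.5469, -224.5941,  951.4039]), 'attitude': array([[ 0.2377, -0.6951,  0.6785],
       [ 0.9713,  0.1621, -0.1742],
       [ 0.0112,  0.7004,  0.7137]])}
{'fov_y': 55.7621679954888, 'cx': 251.9625164023105, 'cy': 194.29126072568, 'position': array([431.9367, -12.9838, 981.0365]), 'attitude': array([[-0.0148,  0.9954, -0.0951],
       [-0.9998, -0.0162, -0.0137],
       [-0.0152,  0.0949,  0.9954]])}
```

View pics/scene0.png

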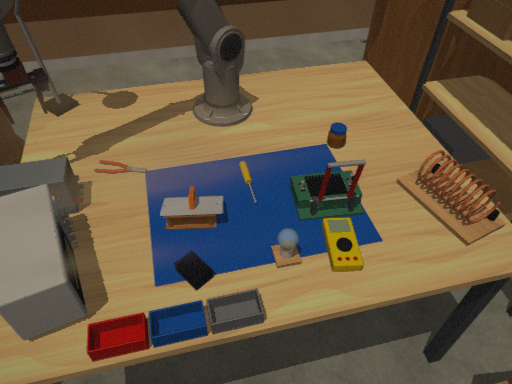

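View pics/top0.png

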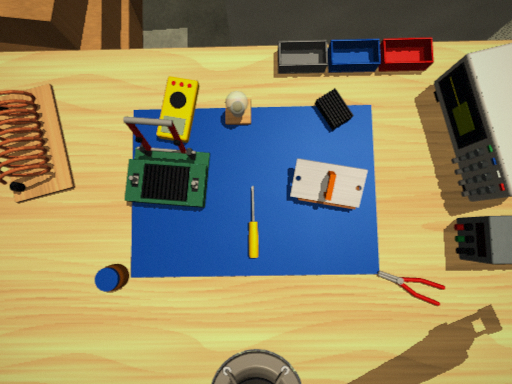

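The scene shows the cover on its rest at about (193,208), and the fixture with its open frame at (328,190). In the top view the fixture is at (168,180), the frame bar at (150,121) and the cover at (329,184). Next I'll zoom in on these and write the ray helpers.

```bash
cat > h.py <<'E'
import cv2, numpy as np
from workcell import monitor, imaging, robot
np.set_printoptions(precision=3,suppress=True)
def ray(n,uv):
    c=imaging.camera_info(n); f=192/np.tan(np.radians(c['fov_y']/2))
    d=np.array([(uv[0]-c['cx'])/f,-(uv[1]-c['cy'])/f,-1.])
    d=c['attitude']@d; return np.array(c['position']),d/np.linalg.norm(d)
def onplane(n,uv,z):
    p,d=ray(n,uv); return p+d*(z-p[2])/d[2]
def proj(n,P):
    c=imaging.camera_info(n); f=192/np.tan(np.radians(c['fov_y']/2))
    q=np.array(c['attitude']).T@(np.array(P)-c['position']); return np.array([c['cx']-f*q[0]/q[2],c['cy']+f*q[1]/q[2]])
def tri(a,b):
    p,d=ray("top",a); q,e=ray("scene",b)
    s=np.linalg.lstsq(np.c_[d,-e],q-p,rcond=None)[0]
    x,y=p+s[0]*d,q+s[1]*e; return (x+y)/2,np.linalg.norm(x-y)
def tile(img,x,y,w,h,k):  # crop w x h px, zoom k, ticks each 10 px
    c=cv2.resize(img[y:y+h,x:x+w],None,fx=k,fy=k,interpolation=cv2.INTER_CUBIC)
    for i in range(-x%10,w,10): cv2.putText(c,str(x+i),(int(i*k),8),0,.3,(255,0,255),1); cv2.line(c,(int((i+.5)*k),10),(int((i+.5)*k),14),(255,0,255),1)
    for j in range(-y%10,h,10): cv2.putText(c,str(y+j),(0,int((j+.5)*k)+4),0,.3,(255,0,255),1)
    return c
E
python3 - <<'E'
from h import *
t=cv2.imread('pics/top0.png');s=cv2.imread('pics/scene0.png')
k=4
cv2.imwrite('pics/c1.png',np.vstack([np.hstack([tile(t,120,112,100,75,4),tile(t,282,145,100,75,4)]),np.hstack([tile(s,282,150,100,75,4),tile(s,145,170,100,75,4)])]))
E
```

```text
(no output)
```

View pics/c1.png

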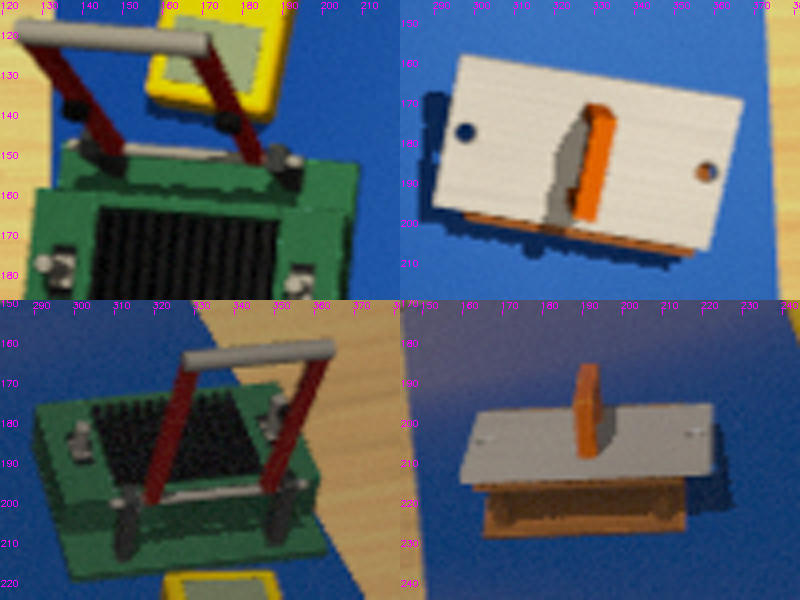

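Run:
```python
from h import *
t=cv2.imread('pics/top0.png');s=cv2.imread('pics/scene0.png')
a=tile(t,122,148,90,66,6); b=np.vstack([tile(s,290,168,26,22,10),tile(s,340,163,26,22,10)])[:,:260]
b=cv2.copyMakeBorder(b,0,max(0,a.shape[0]-b.shape[0]),0,0,0); a=cv2.copyMakeBorder(a,0,b.shape[0]-a.shape[0],0,0,0)
cv2.imwrite('pics/c2.png',np.hstack([a,b]))
o=lambda x,y,x0,y0:(x0+x/4-.5,y0+y/4-.5)
C=[((458,55),(712,474)),((743,100),(461,484)),((707,250),(477,410)),((433,206),(713,404)),((466,132),(696,434)),((707,172),(485,441))]
for A,B in C: print(*tri(o(A[0]-400,A[1],282,145),o(B[0]-400,B[1]-300,145,170)))
print('bar ends')
for A,B in [((18,32),(332,348)),((208,45),(186,361))]: print(*tri(o(*A,120,112),o(B[0],B[1]-300,282,150)))
print('handle top ends')
for A,B in [((600,110),(587,380)),((585,215),(587,368))]: print(*tri(o(A[0]-400,A[1],282,145),o(B[0]-400,B[1]-300,145,170)))
```

```text
[ 611.396 -114.252   59.318] 1.3494128249710586
[ 579.151 -293.556   59.795] 4.304810686477053
[ 484.733 -275.348   35.081] 0.6047531776626198
[516.845 -97.372  32.139] 3.169567252936754
[ 562.641 -118.201   51.479] 2.8587459591549362
[ 533.99  -272.158   51.717] 1.9832897302286567
bar ends
[668.056 267.943 231.682] 1.410727742580045
[658.901 166.797 232.511] 2.473353044712572
handle top ends
[ 563.437 -191.095  127.087] 1.1470756944024567
[ 505.042 -188.265   81.226] 0.3650723820474595
```

View pics/c2.png

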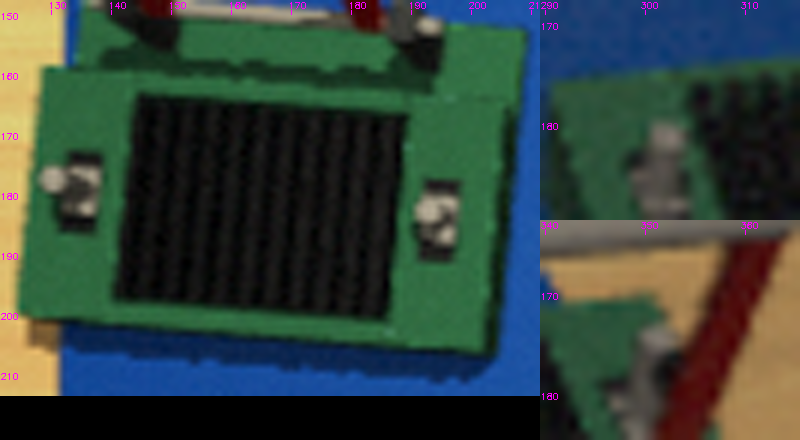

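The pin tips show in the top view at (130.3,177.3) for the tall pin and (193.2,182.5) for the short one, and in the scene view at (351,174) and (302,180.5). The rim corners are at (128.5,158.7), (124.5,200.3), (204,206.7) and (206,163.8).

Run:
```python
from h import *
a=(130.3,177.3);b=(193.2,182.5)
print(*tri(a,(351,174)),onplane("top",a,86),onplane("scene",(351,174),86))
print(*tri(b,(302.1,180.5)),onplane("top",b,76),onplane("scene",(302.1,180.5),76))
R=np.array([onplane("top",p,50) for p in [(128.5,158.7),(124.5,200.3),(204,206.7),(206,163.8)]]);print(R,R.mean(0))
D=onplane("top",a,86)-onplane("top",b,76); print('yaw pins',np.degrees(np.arctan2(-D[0],D[1])))
print('free spot',onplane("top",(322,246),0), [proj("top",p) for p in [(535,-193,90)]])
s=monitor.state();g=np.array([535.4,-192.8,85]);T=s['tcp_rot']
y=np.radians(-10.4);
print('tool x yaw',np.degrees(np.arctan2(T[1,0],T[0,0])),'tool offs to grip+60', T.T@(g+[0,0,163+60]-s['ee_pos']))
```

```text
[565.534 304.048  83.332] 0.11669472980411993 [565.121 303.046  86.   ] [568.035 302.489  86.   ]
[550.973 148.076  75.492] 1.8600513679829802 [550.677 147.065  76.   ] [551.486 148.826  76.   ]
[[619.666 321.331  50.   ]
 [510.667 329.809  50.   ]
 [490.84  123.758  50.   ]
 [602.589 118.288  50.   ]] [555.94  223.296  50.   ]
yaw pins -5.2907252436180965
free spot [ 383.888 -184.546    0.   ] [array([329.866, 185.793])]
tool x yaw 20.44417492981689 tool offs to grip+60 [ 434.381 -306.943   96.216]
```

Request:
arm_command --plan '[{"jaw":0.05,"offset":[0.045,-0.032,0.01],"turn":4},{"jaw":0.05,"offset":[0.09,-0.064,0.02],"turn":8},{"jaw":0.05,"offset":[0.135,-0.096,0.03],"turn":12},{"jaw":0.05,"offset":[0.18,-0.128,0.04],"turn":16},{"jaw":0.05,"offset":[0.225,-0.16,0.05],"turn":20},{"jaw":0.05,"offset":[0.275,-0.195,0.06],"turn":24},{"jaw":0.05,"offset":[0.325,-0.23,0.07],"turn":28},{"jaw":0.05,"offset":[0.375,-0.265,0.08],"turn":30.8},{"jaw":0.05,"offset":[0.42,-0.297,0.09],"turn":30.8},{"jaw":0.05,"offset":[0.434,-0.307,0.096],"turn":30.8}]'

```text
time: 1.35
ee_pos: [536.9, -189.2, 307.9]
tcp_rot: [[0.985, -0.174, -0.0], [-0.174, -0.985, 0.002], [-0.0, -0.002, -1.0]]
contact_force: [-0.9, -1.1, -0.0]
width: 0.567
grasp_force: 0.0
```

Request:
arm_command --plan '[{"jaw":0.05,"offset":[0,0,0],"turn":0},{"jaw":0.05,"offset":[0,0,0],"turn":0},{"jaw":0.05,"offset":[0,0,0],"turn":0}]'

```text
time: 1.72
ee_pos: [534.3, -195.3, 309.0]
tcp_rot: [[0.983, -0.183, 0.0], [-0.183, -0.983, -0.001], [0.0, 0.001, -1.0]]
contact_force: [-0.6, 0.4, -0.4]
width: 0.571
grasp_force: 0.0
```

Run:
```python
from h import *
t=imaging.snapshot("top")[:,:,::-1];s=imaging.snapshot("scene")[:,:,::-1]
S=monitor.state();T=S['tcp_rot'];print(S['time'],S['ee_pos'],T,S['width'])
print('tips',S['ee_pos']+182*T[:,2], 'todo',T.T@(np.array([535.4,-192.8,248])-S['ee_pos']))
cv2.imwrite('pics/a1.png',np.hstack([tile(np.ascontiguousarray(t),275,130,100,100,4),tile(np.ascontiguousarray(s),140,140,100,100,4)]))
```

```text
1.825 [ 534.637 -194.626  308.982] [[ 0.983 -0.182  0.   ]
 [-0.182 -0.983 -0.001]
 [ 0.     0.    -1.   ]] 0.569007843998551
tips [ 534.695 -194.722  126.982] todo [ 0.393 -1.963 60.982]
```

View pics/a1.png

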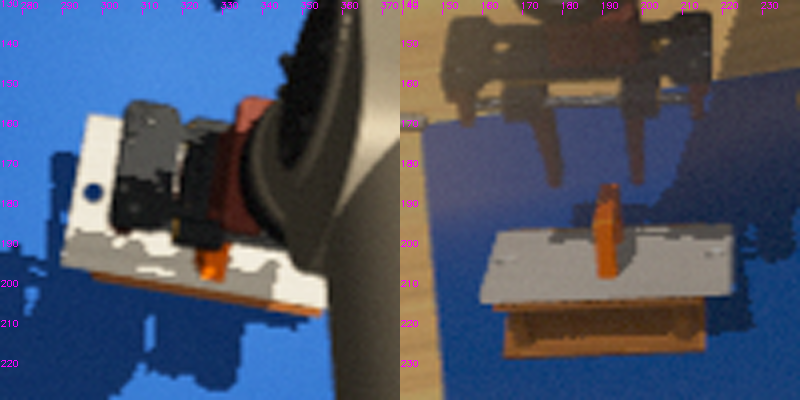

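The fingers straddle the handle. Scene view: tips at u of about 178 and 199, v of about 185; handle at u of about 193. I'll check the sideways centring numerically.

Run:
```python
from h import *
e=monitor.state()['ee_pos']
n=np.array([-.336,.062,.94]);
for z in (127,100,85): print(z,proj("scene",[e[0],e[1],z]),proj("top",[e[0],e[1],z]))
c0=cv2.imread('pics/scene0.png'); hs=cv2.cvtColor(c0,cv2.COLOR_BGR2HSV)
for nm,box in (("scene",(180,175,205,212)),("top",(320,160,345,210))):
    im=cv2.imread(f'pics/{nm}0.png');h=cv2.cvtColor(im,cv2.COLOR_BGR2HSV)
    m=np.zeros(h.shape[:2],np.uint8);x,y,X,Y=box;m[y:Y,x:X]=cv2.inRange(h,(5,150,120),(16,255,255))[y:Y,x:X]
    p=np.argwhere(m)[:,::-1];print(nm,len(p),p.mean(0),p.min(0),p.max(0),cv2.minAreaRect(p.astype(np.int32)))
xc=np.array([.94*.9836,-.94*.18,.342]) # cover x
for g in ([535.4,-192.8,85],):
    for t in (-33,0,33): print(t,[proj(nm,np.array(g)+n*8+xc*t) for nm in("scene","top")])
```

```text
127 [188.87 182.78] [333.671 184.083]
100 [189.788 189.323] [331.356 185.444]
85 [190.285 192.867] [330.129 186.166]
scene 99 [191.02  197.778] [188 186] [193 209] ((190.5, 197.5), (23.0, 5.0), 90.0)
top 206 [330.85  189.078] [323 171] [344 207] ((336.3639831542969, 188.7480010986328), (21.555696487426758, 33.36214065551758), 10.30484676361084)
-33 [array([191.571, 185.758]), array([327.092, 199.388])]
0 [array([190.735, 190.512]), array([329.819, 186.601])]
33 [array([189.857, 195.509]), array([332.598, 173.571])]
```

Request:
arm_command --plan '[{"jaw":0.05,"offset":[0,-0.002,0.02],"turn":0},{"jaw":0.05,"offset":[0,-0.002,0.04],"turn":0},{"jaw":0.05,"offset":[0,-0.002,0.055],"turn":0},{"jaw":0.05,"offset":[0,-0.002,0.061],"turn":0},{"jaw":0.05,"offset":[0,-0.002,0.061],"turn":0},{"jaw":0.05,"offset":[0,-0.002,0.061],"turn":0}]'

```text
time: 2.58
ee_pos: [535.9, -191.4, 248.3]
tcp_rot: [[0.984, -0.18, 0.001], [-0.18, -0.984, -0.0], [0.001, 0.0, -1.0]]
contact_force: [0.3, 0.2, 0.1]
width: 0.571
grasp_force: 0.0
```

Request:
arm_command --plan '[{"jaw":0.03,"offset":[0,0,0],"turn":0},{"jaw":0.02,"offset":[0,0,0],"turn":0},{"jaw":0.014,"offset":[0,0,0],"turn":0},{"jaw":0.008,"offset":[0,0,0],"turn":0},{"jaw":0.005,"offset":[0,0,0],"turn":0},{"jaw":0.005,"offset":[0,0,0],"turn":0},{"jaw":0.005,"offset":[0,0,0],"turn":0}]' --force 12

```text
time: 3.45
ee_pos: [535.6, -191.4, 247.8]
tcp_rot: [[0.984, -0.18, 0.0], [-0.18, -0.984, -0.0], [0.0, 0.0, -1.0]]
contact_force: [-0.9, -0.9, 2.0]
width: 0.155
grasp_force: 12.0
```

Request:
arm_command --plan '[{"jaw":0.005,"offset":[0,0,-0.005],"turn":0},{"jaw":0.005,"offset":[0,0,-0.015],"turn":0},{"jaw":0.005,"offset":[0,0,-0.03],"turn":0},{"jaw":0.005,"offset":[0,0,-0.05],"turn":0},{"jaw":0.005,"offset":[0,0,-0.07],"turn":0},{"jaw":0.005,"offset":[0,0,-0.09],"turn":0},{"jaw":0.005,"offset":[0,0,-0.1],"turn":0},{"jaw":0.005,"offset":[0,0,-0.1],"turn":0},{"jaw":0.005,"offset":[0,0,-0.1],"turn":0}]'

```text
time: 4.58
ee_pos: [535.2, -191.2, 347.0]
tcp_rot: [[0.984, -0.18, -0.001], [-0.18, -0.984, 0.0], [-0.001, -0.0, -1.0]]
contact_force: [-0.4, -0.8, -4.1]
width: 0.161
grasp_force: 12.0
```

Run:
```python
from h import *
t=imaging.snapshot("top")[:,:,::-1];s=imaging.snapshot("scene")[:,:,::-1]
S=monitor.state();print(S['time'],S['ee_pos'],S['contact_force'],S['torque'],S['grasp_force'])
cv2.imwrite('pics/a2.png',np.hstack([tile(np.ascontiguousarray(t),275,130,100,100,4),tile(np.ascontiguousarray(s),140,140,100,100,4)]))
```

```text
4.675 [ 535.268 -191.183  346.799] [ 0.933  0.341 -3.755] [ 0.012  0.098 -0.044] 11.999595612287521
```

View pics/a2.png

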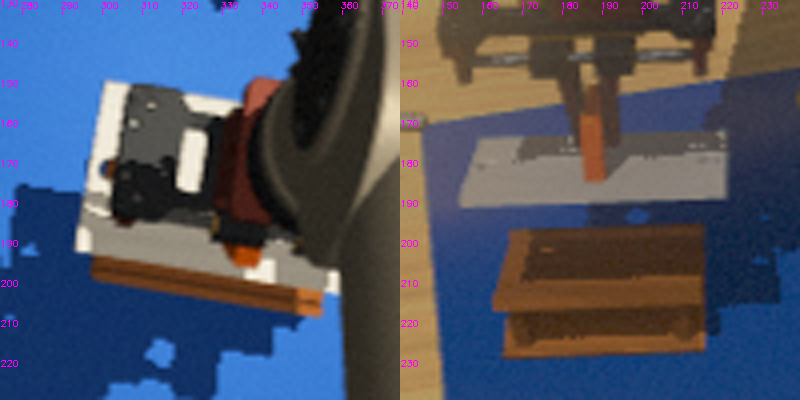

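The cover is off the rest but still tilted about 20°: its short side spans 42.7 px in the top view, where level would be about 45. I'll level it in the grip by pressing it lightly on clear mat near (405,-185).

Request:
arm_command --plan '[{"jaw":0.005,"offset":[-0.03,0.004,0],"turn":0},{"jaw":0.005,"offset":[-0.07,0.01,0],"turn":0},{"jaw":0.005,"offset":[-0.11,0.015,0],"turn":0},{"jaw":0.005,"offset":[-0.129,0.0175,0.01],"turn":0},{"jaw":0.005,"offset":[-0.129,0.0175,0.04],"turn":0},{"jaw":0.005,"offset":[-0.129,0.0175,0.07],"turn":0},{"jaw":0.005,"offset":[-0.129,0.0175,0.1],"turn":0},{"jaw":0.005,"offset":[-0.129,0.0175,0.11],"turn":0},{"jaw":0.005,"offset":[-0.129,0.0175,0.115],"turn":0},{"jaw":0.005,"offset":[-0.129,0.0175,0.115],"turn":0}]'

```text
time: 5.92
ee_pos: [405.9, -185.4, 233.1]
tcp_rot: [[0.984, -0.18, 0.001], [-0.18, -0.984, -0.0], [0.001, 0.0, -1.0]]
contact_force: [-0.1, -0.1, -3.8]
width: 0.16
grasp_force: 12.0
```

Request:
arm_command --plan '[{"jaw":0.005,"offset":[0,0,0.002],"turn":0},{"jaw":0.005,"offset":[0,0,0.004],"turn":0},{"jaw":0.005,"offset":[0,0,0.006],"turn":0},{"jaw":0.005,"offset":[0,0,0.008],"turn":0},{"jaw":0.005,"offset":[0,0,0.01],"turn":0},{"jaw":0.005,"offset":[0,0,0.012],"turn":0},{"jaw":0.005,"offset":[0,0,0.014],"turn":0},{"jaw":0.005,"offset":[0,0,0.016],"turn":0},{"jaw":0.005,"offset":[0,0,0.018],"turn":0},{"jaw":0.005,"offset":[0,0,0.018],"turn":0}]'

```text
time: 7.18
ee_pos: [408.5, -185.8, 216.1]
tcp_rot: [[0.984, -0.179, 0.008], [-0.179, -0.984, -0.002], [0.008, 0.0, -1.0]]
contact_force: [6.5, -0.5, 5.6]
width: 0.162
grasp_force: 12.0
```

Request:
arm_command --plan '[{"jaw":0.005,"offset":[0,0,0.002],"turn":0},{"jaw":0.005,"offset":[0,0,0.004],"turn":0},{"jaw":0.005,"offset":[0,0,0.006],"turn":0},{"jaw":0.005,"offset":[0,0,0.008],"turn":0},{"jaw":0.005,"offset":[0,0,0.008],"turn":0},{"jaw":0.005,"offset":[0,0,0.008],"turn":0}]'

```text
time: 7.92
ee_pos: [409.8, -186.1, 208.9]
tcp_rot: [[0.984, -0.179, 0.012], [-0.179, -0.984, -0.003], [0.012, 0.001, -1.0]]
contact_force: [8.3, -0.7, 8.2]
width: 0.16
grasp_force: 12.0
```

Request:
arm_command --plan '[{"jaw":0.005,"offset":[0,0,0.002],"turn":0},{"jaw":0.005,"offset":[0,0,0.003],"turn":0},{"jaw":0.005,"offset":[0,0,0.003],"turn":0},{"jaw":0.005,"offset":[0,0,0.003],"turn":0}]'

```text
time: 8.43
ee_pos: [408.3, -185.9, 205.0]
tcp_rot: [[0.984, -0.179, 0.007], [-0.179, -0.984, -0.002], [0.008, 0.001, -1.0]]
contact_force: [5.7, -1.3, 4.3]
width: 0.16
grasp_force: 12.0
```

Request:
arm_command --plan '[{"jaw":0.005,"offset":[0,0,0.002],"turn":0},{"jaw":0.005,"offset":[0,0,0.004],"turn":0},{"jaw":0.005,"offset":[0,0,0.004],"turn":0},{"jaw":0.005,"offset":[0,0,0.004],"turn":0}]'

```text
time: 8.93
ee_pos: [408.3, -185.9, 201.5]
tcp_rot: [[0.984, -0.18, 0.007], [-0.18, -0.984, -0.002], [0.008, 0.001, -1.0]]
contact_force: [4.2, 0.6, 12.1]
width: 0.156
grasp_force: 12.0
```

Run:
```python
from h import *
t=imaging.snapshot("top")[:,:,::-1];s=imaging.snapshot("scene")[:,:,::-1]
S=monitor.state();print(S['time'],S['ee_pos'],S['contact_force'],S['torque'],S['grasp_force'])
cv2.imwrite('pics/a3.png',np.hstack([tile(np.ascontiguousarray(t),275,190,100,100,4),tile(np.ascontiguousarray(s),150,110,100,100,4)]))
```

```text
9.025 [ 408.264 -185.888  201.445] [ 3.598  0.539 13.226] [ 0.026 -0.689  0.019] 12.00063943862915
```

View pics/a3.png

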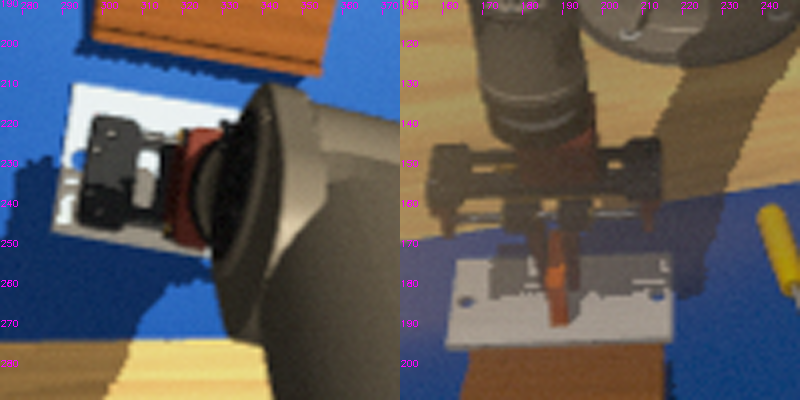

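Request:
arm_command --plan '[{"jaw":0.02,"offset":[0,0,0],"turn":0},{"jaw":0.035,"offset":[0,0,0],"turn":0},{"jaw":0.035,"offset":[0,0,-0.004],"turn":0},{"jaw":0.035,"offset":[0,0,-0.008],"turn":0},{"jaw":0.035,"offset":[0,0,-0.009],"turn":0},{"jaw":0.035,"offset":[0,0,-0.009],"turn":0}]'

```text
time: 9.78
ee_pos: [405.6, -185.3, 208.8]
tcp_rot: [[0.984, -0.18, 0.0], [-0.18, -0.984, -0.0], [0.0, 0.0, -1.0]]
contact_force: [-0.6, -0.4, 0.1]
width: 0.4
grasp_force: 0.0
```

Run:
```python
from h import *
t=imaging.snapshot("top")[:,:,::-1];s=imaging.snapshot("scene")[:,:,::-1]
S=monitor.state();print(S['time'],S['ee_pos'],S['contact_force'],S['width'])
cv2.imwrite('pics/t4.png',t);cv2.imwrite('pics/s4.png',s)
a=onplane("scene",(166,184.5),8);b=onplane("scene",(213.75,182.75),8);print(a,b,(a+b)/2,onplane("top",(293.75,228.75),8),np.linalg.norm(a-b))
# automatic dark-hole centroid near the scene holes
h=cv2.cvtColor(s,cv2.COLOR_BGR2HSV)
for u,v in ((166,184),(214,183)):
    w=h[v-4:v+5,u-6:u+7]; m=(w[...,1]>60); p=np.argwhere(m)
    wt=np.clip(w[...,1].astype(float)-30,0,None); Y,X=np.mgrid[v-4:v+5,u-6:u+7]; print((wt*X).sum()/wt.sum(),(wt*Y).sum()/wt.sum(),w[...,1].tolist()[::2])
```

```text
9.875 [ 405.481 -185.301  208.623] [-1.118 -0.381 -0.058] 0.39750478524010524
[ 403.394 -264.313    8.   ] [ 430.839 -110.428    8.   ] [ 417.117 -187.37     8.   ] [ 430.882 -109.589    8.   ] 156.31252364158863
163.87141947803946 183.80585614258433 [[66, 68, 68, 12, 31, 40, 37, 38, 35, 39, 38, 40, 39], [64, 66, 73, 12, 31, 39, 39, 40, 37, 36, 36, 39, 43], [71, 70, 63, 29, 38, 42, 40, 33, 33, 37, 39, 39, 36], [67, 67, 37, 29, 42, 14, 47, 26, 25, 37, 37, 39, 38], [67, 74, 14, 29, 40, 41, 38, 42, 38, 38, 38, 37, 39]]
218.54041666666666 183.94916666666666 [[26, 30, 27, 21, 33, 29, 31, 22, 31, 14, 54, 78, 75], [33, 22, 33, 30, 30, 26, 31, 31, 34, 17, 37, 90, 89], [33, 33, 30, 32, 21, 20, 33, 26, 26, 15, 80, 156, 135], [31, 35, 31, 29, 29, 7, 9, 25, 30, 13, 86, 158, 159], [31, 33, 34, 31, 35, 34, 32, 30, 32, 17, 89, 158, 177]]
```

The cover is flat, with its hole spacing at 156.3 mm on z=8. Its centre is at (417,-187), 12 mm ahead of the tool, so I'll regrip on centre and carry it over the fixture.

Request:
arm_command --plan '[{"jaw":0.035,"offset":[0.006,0,0],"turn":0},{"jaw":0.035,"offset":[0.012,0,0],"turn":0},{"jaw":0.035,"offset":[0.012,0,0],"turn":0},{"jaw":0.025,"offset":[0.012,0,0],"turn":0},{"jaw":0.015,"offset":[0.012,0,0],"turn":0},{"jaw":0.01,"offset":[0.012,0,0],"turn":0},{"jaw":0.005,"offset":[0.012,0,0],"turn":0},{"jaw":0.005,"offset":[0.012,0,0],"turn":0},{"jaw":0.005,"offset":[0.012,0,0],"turn":0},{"jaw":0.005,"offset":[0.012,0,0],"turn":0}]' --force 20

```text
time: 11.12
ee_pos: [417.2, -187.5, 208.6]
tcp_rot: [[0.984, -0.18, -0.0], [-0.18, -0.984, 0.0], [-0.0, 0.0, -1.0]]
contact_force: [-0.6, -1.5, 0.3]
width: 0.161
grasp_force: 20.0
```

Request:
arm_command --plan '[{"jaw":0.005,"offset":[0,0,-0.005],"turn":0},{"jaw":0.005,"offset":[0,0,-0.015],"turn":0},{"jaw":0.005,"offset":[0,0,-0.03],"turn":0},{"jaw":0.005,"offset":[0,0,-0.05],"turn":0},{"jaw":0.005,"offset":[0,0,-0.07],"turn":0},{"jaw":0.005,"offset":[0,0,-0.09],"turn":0},{"jaw":0.005,"offset":[0,0,-0.11],"turn":0},{"jaw":0.005,"offset":[0,0,-0.125],"turn":0},{"jaw":0.005,"offset":[0,0,-0.13],"turn":0}]'

```text
time: 12.25
ee_pos: [417.4, -187.5, 339.9]
tcp_rot: [[0.984, -0.18, 0.002], [-0.18, -0.984, -0.001], [0.002, 0.0, -1.0]]
contact_force: [0.3, -0.8, -3.8]
width: 0.157
grasp_force: 20.0
```

Request:
arm_command --plan '[{"jaw":0.005,"offset":[0.005,-0.03,0],"turn":-1},{"jaw":0.005,"offset":[0.013,-0.08,0],"turn":-2},{"jaw":0.005,"offset":[0.02,-0.13,0],"turn":-3},{"jaw":0.005,"offset":[0.028,-0.185,0],"turn":-4},{"jaw":0.005,"offset":[0.036,-0.24,0],"turn":-4.9},{"jaw":0.005,"offset":[0.044,-0.295,0],"turn":-4.9},{"jaw":0.005,"offset":[0.052,-0.35,0],"turn":-4.9},{"jaw":0.005,"offset":[0.058,-0.395,0],"turn":-4.9},{"jaw":0.005,"offset":[0.062,-0.42,0],"turn":-4.9},{"jaw":0.005,"offset":[0.064,-0.432,0],"turn":-4.9}]'

```text
time: 13.5
ee_pos: [557.8, 227.5, 337.8]
tcp_rot: [[0.996, -0.093, -0.001], [-0.093, -0.996, -0.0], [-0.001, 0.0, -1.0]]
contact_force: [-0.1, -0.3, -5.4]
width: 0.159
grasp_force: 20.0
```

Request:
arm_command --plan '[{"jaw":0.005,"offset":[0,0,0],"turn":0},{"jaw":0.005,"offset":[0,0,0],"turn":0},{"jaw":0.005,"offset":[0,0,0],"turn":0}]'

```text
time: 13.88
ee_pos: [558.0, 224.6, 338.7]
tcp_rot: [[0.995, -0.097, -0.0], [-0.097, -0.995, -0.001], [0.0, 0.001, -1.0]]
contact_force: [0.3, -0.0, -4.4]
width: 0.157
grasp_force: 20.0
```

Run:
```python
from h import *
t=np.ascontiguousarray(imaging.snapshot("top")[:,:,::-1]);s=np.ascontiguousarray(imaging.snapshot("scene")[:,:,::-1])
S=monitor.state();print(S['time'],S['ee_pos'],S['tcp_rot'],S['contact_force'],S['torque'])
cv2.imwrite('pics/a5.png',np.hstack([tile(t,115,145,100,75,4),tile(s,280,115,100,100,4)[:300+100][:400][:,:400][:300]]))
cv2.imwrite('pics/t5.png',t);cv2.imwrite('pics/s5.png',s)
```

```text
13.975 [557.991 225.086 338.793] [[ 0.995 -0.096  0.   ]
 [-0.096 -0.995 -0.   ]
 [ 0.     0.    -1.   ]] [ 0.651 -0.132 -2.938] [ 0.045 -0.032 -0.033]
```

View pics/a5.png

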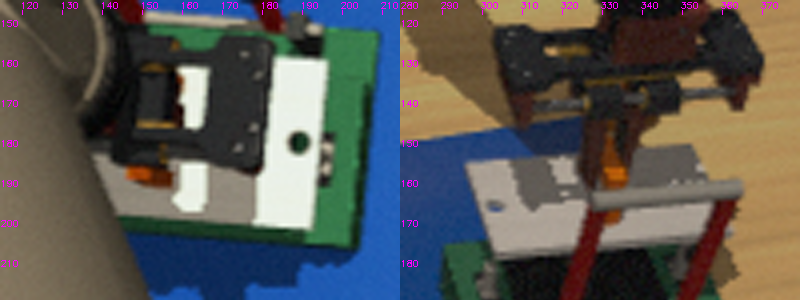

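The cover hangs level over the fixture. The short-pin-side hole is at top (189.2,180.2) and scene (303.5,165.8); I'll compare it with that pin, camera by camera.

Run:
```python
from h import *
t=cv2.imread('pics/t5.png');s=cv2.imread('pics/s5.png')
def dark(im,u,v,r):
    g=cv2.cvtColor(im,cv2.COLOR_BGR2GRAY).astype(float)[v-r:v+r+1,u-r:u+r+1]; w=np.clip(np.percentile(g,70)*.85-g,0,None)
    Y,X=np.mgrid[v-r:v+r+1,u-r:u+r+1]; return (w*X).sum()/w.sum(),(w*Y).sum()/w.sum()
a=dark(t,189,180,4);b=dark(s,304,166,3);print(a,b)
z=monitor.state()['ee_pos'][2]-209+8
print('hole top',onplane("top",a,z),'scene',onplane("scene",b,z),tri(a,b))
print('pin  top',onplane("top",(193.2,182.5),76),'scene',onplane("scene",(302.1,180.5),76))
E=monitor.state();T=E['tcp_rot'];print('pred hole',E['ee_pos']+ T@[0,78,0])
```

```text
(np.float64(189.25351394241665), np.float64(180.20052142371344)) (np.float64(303.2575991756827), np.float64(166.15301391035553))
hole top [548.17  145.435 137.793] scene [552.742 145.538 137.793] (array([548.835, 146.702, 133.962]), np.float64(1.1045194993326704))
pin  top [550.677 147.065  76.   ] scene [551.486 148.826  76.   ]
pred hole [550.478 147.449 338.818]
```

Request:
arm_command --plan '[{"jaw":0.005,"offset":[0,-0.0005,0.015],"turn":0},{"jaw":0.005,"offset":[0,-0.0005,0.03],"turn":0},{"jaw":0.005,"offset":[0,-0.0005,0.038],"turn":0},{"jaw":0.005,"offset":[0,-0.0005,0.04],"turn":0},{"jaw":0.005,"offset":[0,-0.0005,0.04],"turn":0}]'

```text
time: 14.6
ee_pos: [558.1, 226.6, 298.6]
tcp_rot: [[0.995, -0.095, 0.0], [-0.095, -0.995, 0.0], [0.0, -0.0, -1.0]]
contact_force: [0.7, -0.1, -3.3]
width: 0.156
grasp_force: 20.0
```

Request:
arm_command --plan '[{"jaw":0.005,"offset":[0,0,0.001],"turn":0},{"jaw":0.005,"offset":[0,0,0.002],"turn":0},{"jaw":0.005,"offset":[0,0,0.003],"turn":0},{"jaw":0.005,"offset":[0,0,0.004],"turn":0},{"jaw":0.005,"offset":[0,0,0.005],"turn":0},{"jaw":0.005,"offset":[0,0,0.006],"turn":0},{"jaw":0.005,"offset":[0,0,0.007],"turn":0},{"jaw":0.005,"offset":[0,0,0.007],"turn":0}]'

```text
time: 15.6
ee_pos: [558.2, 226.5, 291.7]
tcp_rot: [[0.995, -0.095, 0.001], [-0.095, -0.995, 0.0], [0.001, -0.0, -1.0]]
contact_force: [1.8, 0.1, -3.3]
width: 0.157
grasp_force: 20.0
```

Request:
arm_command --plan '[{"jaw":0.005,"offset":[0.0005,0,0.001],"turn":0},{"jaw":0.005,"offset":[0.0005,0,0.002],"turn":0},{"jaw":0.005,"offset":[0.0005,0,0.003],"turn":0},{"jaw":0.005,"offset":[0.0005,0,0.004],"turn":0},{"jaw":0.005,"offset":[0.0005,0,0.005],"turn":0},{"jaw":0.005,"offset":[0.0005,0,0.006],"turn":0},{"jaw":0.005,"offset":[0.0005,0,0.007],"turn":0},{"jaw":0.005,"offset":[0.0005,0,0.008],"turn":0},{"jaw":0.005,"offset":[0.0005,0,0.009],"turn":0},{"jaw":0.005,"offset":[0.0005,0,0.009],"turn":0}]'

```text
time: 16.85
ee_pos: [558.6, 226.4, 282.6]
tcp_rot: [[0.995, -0.095, 0.0], [-0.095, -0.995, 0.0], [0.0, -0.0, -1.0]]
contact_force: [2.6, -0.3, -4.3]
width: 0.16
grasp_force: 20.0
```

Run:
```python
from h import *
S=monitor.state();print(S['time'],S['ee_pos'],S['contact_force'],S['torque'])
```

```text
16.85 [558.571 226.428 282.568] [ 2.645 -0.287 -4.341] [ 0.141 -0.424 -0.085]
```

Request:
arm_command --plan '[{"jaw":0.005,"offset":[0.0008,0,0.001],"turn":0},{"jaw":0.005,"offset":[0.0008,0,0.0025],"turn":0},{"jaw":0.005,"offset":[0.0008,0,0.004],"turn":0},{"jaw":0.005,"offset":[0.0008,0,0.0055],"turn":0},{"jaw":0.005,"offset":[0.0008,0,0.007],"turn":0},{"jaw":0.005,"offset":[0.0008,0,0.0085],"turn":0},{"jaw":0.005,"offset":[0.0008,0,0.01],"turn":0},{"jaw":0.005,"offset":[0.0008,0,0.0115],"turn":0},{"jaw":0.005,"offset":[0.0008,0,0.013],"turn":0},{"jaw":0.005,"offset":[0.0008,0,0.013],"turn":0}]'

```text
time: 18.1
ee_pos: [559.3, 226.3, 269.5]
tcp_rot: [[0.995, -0.095, -0.0], [-0.095, -0.995, -0.0], [-0.0, 0.0, -1.0]]
contact_force: [-0.5, 0.7, -3.9]
width: 0.159
grasp_force: 20.0
```

Request:
arm_command --plan '[{"jaw":0.005,"offset":[0,0,0.001],"turn":0},{"jaw":0.005,"offset":[0,0,0.002],"turn":0},{"jaw":0.005,"offset":[0,0,0.003],"turn":0},{"jaw":0.005,"offset":[0,0,0.004],"turn":0},{"jaw":0.005,"offset":[0,0,0.004],"turn":0}]'

```text
time: 18.73
ee_pos: [559.3, 226.3, 265.5]
tcp_rot: [[0.995, -0.095, -0.0], [-0.095, -0.995, -0.0], [-0.0, 0.0, -1.0]]
contact_force: [0.4, -0.3, -3.8]
width: 0.158
grasp_force: 20.0
```

Lateral force is nil now; I'll go on down gently.

Request:
arm_command --plan '[{"jaw":0.005,"offset":[0,0,0.001],"turn":0},{"jaw":0.005,"offset":[0,0,0.001],"turn":0},{"jaw":0.005,"offset":[0,0,0.002],"turn":0},{"jaw":0.005,"offset":[0,0,0.002],"turn":0}]'

```text
time: 19.23
ee_pos: [559.4, 226.4, 264.0]
tcp_rot: [[0.995, -0.095, 0.0], [-0.095, -0.995, 0.0], [0.0, -0.0, -1.0]]
contact_force: [-0.7, -0.2, -0.1]
width: 0.162
grasp_force: 20.0
```

Force z went from -3.8 to -0.1 N, so the cover rests on the module. Releasing.

Request:
arm_command --plan '[{"jaw":0.02,"offset":[0,0,0],"turn":0},{"jaw":0.03,"offset":[0,0,0],"turn":0},{"jaw":0.04,"offset":[0,0,0],"turn":0},{"jaw":0.04,"offset":[0,0,0],"turn":0},{"jaw":0.04,"offset":[0,0,-0.01],"turn":0},{"jaw":0.04,"offset":[0,0,-0.03],"turn":0},{"jaw":0.04,"offset":[0,0,-0.06],"turn":0},{"jaw":0.04,"offset":[0,0,-0.1],"turn":0},{"jaw":0.04,"offset":[0,0,-0.15],"turn":0},{"jaw":0.04,"offset":[0,0,-0.2],"turn":0}]'

```text
time: 20.48
ee_pos: [559.0, 226.2, 466.0]
tcp_rot: [[0.995, -0.095, 0.001], [-0.095, -0.995, 0.0], [0.0, -0.0, -1.0]]
contact_force: [1.7, 1.5, 1.0]
width: 0.456
grasp_force: 0.0
```

Run:
```python
from h import *
S=monitor.state();print(S['time'],S['ee_pos'],S['contact_force'],S['width'])
t=np.ascontiguousarray(imaging.snapshot("top")[:,:,::-1]);s=np.ascontiguousarray(imaging.snapshot("scene")[:,:,::-1])
cv2.imwrite('pics/a6.png',np.hstack([tile(t,115,115,100,100,4),tile(s,280,120,100,100,4)]))
```

```text
20.475 [558.983 226.224 466.004] [1.687 1.493 1.006] 0.45567445740306534
```

View pics/a6.png

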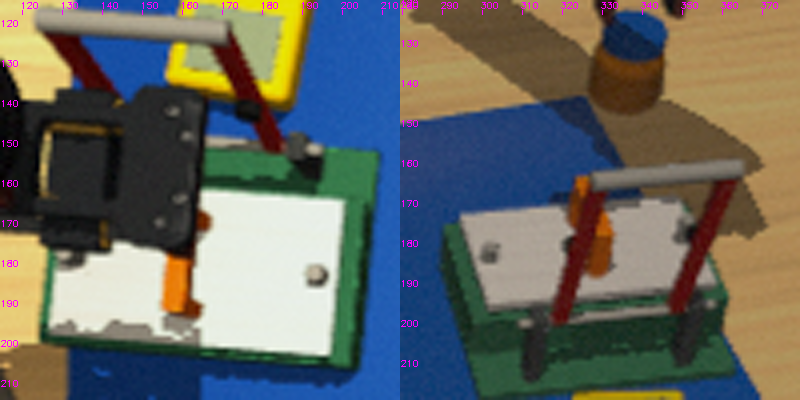

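The cover sits over both pins: the short pin shows in its hole at top (194,183), and the handle is up at (160,185). Next is the frame: I'll straddle its bar with the jaw turned 90°. First, the wrist joint range.

```bash
python3 -c "
from h import *
print(monitor.state()['q'])
a=lambda X,Y:(115+X/4-.5,115+Y/4-.5)
b=lambda X,Y:(280+X/4-.5,120+Y/4-.5)
print(tri(a(38,18),b(742-400,170)),tri(a(228,33),b(594-400,182)))"
```

```text
[ -16.767   18.221  -14.351   94.083    4.867   67.646 -127.697]
(array([669.498, 268.572, 230.901]), np.float64(2.0206280007615827)) (array([659.099, 166.902, 231.791]), np.float64(2.340574443857089))
```

Request:
arm_command --plan '[{"jaw":0.05,"offset":[0.012,0,0],"turn":-10},{"jaw":0.05,"offset":[0.024,0,0],"turn":-20},{"jaw":0.05,"offset":[0.036,0,0],"turn":-30},{"jaw":0.05,"offset":[0.048,0,0],"turn":-40},{"jaw":0.05,"offset":[0.06,0,0],"turn":-50},{"jaw":0.05,"offset":[0.072,0,0],"turn":-60},{"jaw":0.05,"offset":[0.084,0,0],"turn":-70},{"jaw":0.05,"offset":[0.096,0,0],"turn":-80},{"jaw":0.05,"offset":[0.105,-0.001,0],"turn":-90},{"jaw":0.05,"offset":[0.105,-0.001,0],"turn":-90}]'

```text
time: 21.82
ee_pos: [664.3, 216.9, 463.2]
tcp_rot: [[0.097, 0.995, -0.001], [0.995, -0.097, 0.0], [0.0, -0.001, -1.0]]
contact_force: [0.7, -0.8, -0.2]
width: 0.574
grasp_force: 0.0
```

Request:
arm_command --plan '[{"jaw":0.05,"offset":[0,0,0],"turn":0},{"jaw":0.05,"offset":[0,0,0.01],"turn":0},{"jaw":0.05,"offset":[0,0,0.02],"turn":0}]'

```text
time: 22.2
ee_pos: [663.5, 217.5, 442.9]
tcp_rot: [[0.096, 0.995, -0.0], [0.995, -0.096, -0.0], [-0.0, -0.0, -1.0]]
contact_force: [0.6, -0.3, -0.5]
width: 0.57
grasp_force: 0.0
```

Run:
```python
from h import *
S=monitor.state();print(S['time'],S['ee_pos'],S['tcp_rot'],S['contact_force'],S['width'],S['q'])
t=np.ascontiguousarray(imaging.snapshot("top")[:,:,::-1]);s=np.ascontiguousarray(imaging.snapshot("scene")[:,:,::-1])
cv2.imwrite('pics/a7.png',np.hstack([tile(t,105,80,100,100,4),tile(s,290,90,100,100,4)]))
```

```text
22.2 [663.535 217.467 442.929] [[ 0.096  0.995 -0.   ]
 [ 0.995 -0.096 -0.   ]
 [-0.    -0.    -1.   ]] [ 0.589 -0.303 -0.527] 0.5696815107852609 [ -4.38   30.721 -28.726  81.399  15.004  71.697 -39.917]
```

View pics/a7.png

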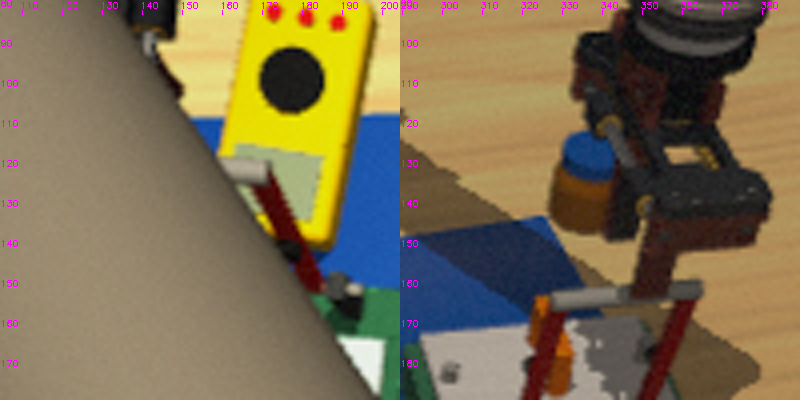

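The frame bar is unmoved and the jaw is centred above it (finger at scene u of about 352, bar u 328–365). I'll descend and grip it.

Request:
arm_command --plan '[{"jaw":0.05,"offset":[0,0,0.015],"turn":0},{"jaw":0.05,"offset":[0,0,0.03],"turn":0},{"jaw":0.05,"offset":[0,0,0.043],"turn":0},{"jaw":0.05,"offset":[0,0,0.048],"turn":0},{"jaw":0.05,"offset":[0,0,0.048],"turn":0}]'

```text
time: 22.92
ee_pos: [663.9, 217.4, 395.2]
tcp_rot: [[0.095, 0.995, -0.001], [0.995, -0.095, -0.0], [-0.0, -0.001, -1.0]]
contact_force: [-0.3, -0.6, -0.2]
width: 0.573
grasp_force: 0.0
```

Request:
arm_command --plan '[{"jaw":0.035,"offset":[0,0,0],"turn":0},{"jaw":0.025,"offset":[0,0,0],"turn":0},{"jaw":0.018,"offset":[0,0,0],"turn":0},{"jaw":0.012,"offset":[0,0,0],"turn":0},{"jaw":0.008,"offset":[0,0,0],"turn":0},{"jaw":0.005,"offset":[0,0,0],"turn":0},{"jaw":0.005,"offset":[0,0,0],"turn":0}]' --force 20

```text
time: 23.8
ee_pos: [663.7, 217.5, 395.8]
tcp_rot: [[0.095, 0.995, -0.001], [0.995, -0.095, -0.0], [-0.0, -0.001, -1.0]]
contact_force: [-3.4, -0.0, 3.3]
width: 0.154
grasp_force: 20.0
```

```bash
python3 -c "
import numpy as np
t0=1.74
for k in range(1,31):
    t=t0-k*.058
    if k%10==1: c=t+.058; print('call')
    print(k,round(t,3),'y %.4f z %.4f'%(-.165*(np.cos(t)-np.cos(c)),-.165*(np.sin(t)-np.sin(c))))"
```

```text
call
1 1.682 y -0.0095 z -0.0013
2 1.624 y -0.0190 z -0.0021
3 1.566 y -0.0286 z -0.0024
4 1.508 y -0.0381 z -0.0020
5 1.45 y -0.0477 z -0.0012
6 1.392 y -0.0571 z 0.0003
7 1.334 y -0.0665 z 0.0022
8 1.276 y -0.0757 z 0.0048
9 1.218 y -0.0848 z 0.0078
10 1.16 y -0.0937 z 0.0114
call
11 1.102 y -0.0087 z 0.0041
12 1.044 y -0.0171 z 0.0086
13 0.986 y -0.0252 z 0.0137
14 0.928 y -0.0330 z 0.0192
15 0.87 y -0.0405 z 0.0252
16 0.812 y -0.0476 z 0.0315
17 0.754 y -0.0544 z 0.0383
18 0.696 y -0.0607 z 0.0455
19 0.638 y -0.0667 z 0.0530
20 0.58 y -0.0721 z 0.0608
call
21 0.522 y -0.0050 z 0.0082
22 0.464 y -0.0095 z 0.0166
23 0.406 y -0.0136 z 0.0253
24 0.348 y -0.0171 z 0.0342
25 0.29 y -0.0201 z 0.0432
26 0.232 y -0.0226 z 0.0525
27 0.174 y -0.0245 z 0.0619
28 0.116 y -0.0259 z 0.0713
29 0.058 y -0.0267 z 0.0809
30 0.0 y -0.0270 z 0.0904
```

Request:
arm_command --plan '[{"jaw":0.005,"offset":[0,-0.0095,-0.0013],"turn":0},{"jaw":0.005,"offset":[0,-0.019,-0.0021],"turn":0},{"jaw":0.005,"offset":[0,-0.0286,-0.0024],"turn":0},{"jaw":0.005,"offset":[0,-0.0381,-0.002],"turn":0},{"jaw":0.005,"offset":[0,-0.0477,-0.0012],"turn":0},{"jaw":0.005,"offset":[0,-0.0571,0.0003],"turn":0},{"jaw":0.005,"offset":[0,-0.0665,0.0022],"turn":0},{"jaw":0.005,"offset":[0,-0.0757,0.0048],"turn":0},{"jaw":0.005,"offset":[0,-0.0848,0.0078],"turn":0},{"jaw":0.005,"offset":[0,-0.0937,0.0114],"turn":0}]' --force 20

```text
time: 25.05
ee_pos: [572.8, 225.9, 386.5]
tcp_rot: [[0.097, 0.995, 0.009], [0.995, -0.097, 0.002], [0.003, 0.009, -1.0]]
contact_force: [5.8, -0.7, 6.2]
width: 0.157
grasp_force: 20.0
```

Request:
arm_command --plan '[{"jaw":0.005,"offset":[0,-0.0087,0.0041],"turn":0},{"jaw":0.005,"offset":[0,-0.0171,0.0086],"turn":0},{"jaw":0.005,"offset":[0,-0.0252,0.0137],"turn":0},{"jaw":0.005,"offset":[0,-0.033,0.0192],"turn":0},{"jaw":0.005,"offset":[0,-0.0405,0.0252],"turn":0},{"jaw":0.005,"offset":[0,-0.0476,0.0315],"turn":0},{"jaw":0.005,"offset":[0,-0.0544,0.0383],"turn":0},{"jaw":0.005,"offset":[0,-0.0607,0.0455],"turn":0},{"jaw":0.005,"offset":[0,-0.0667,0.053],"turn":0},{"jaw":0.005,"offset":[0,-0.0721,0.0608],"turn":0}]'

```text
time: 26.3
ee_pos: [500.8, 233.4, 325.0]
tcp_rot: [[0.096, 0.995, 0.007], [0.995, -0.096, 0.003], [0.003, 0.007, -1.0]]
contact_force: [5.3, -0.9, 3.8]
width: 0.151
grasp_force: 20.0
```

Request:
arm_command --plan '[{"jaw":0.005,"offset":[0,-0.005,0.0082],"turn":0},{"jaw":0.005,"offset":[0,-0.0095,0.0166],"turn":0},{"jaw":0.005,"offset":[0,-0.0136,0.0253],"turn":0},{"jaw":0.005,"offset":[0,-0.0171,0.0342],"turn":0},{"jaw":0.005,"offset":[0,-0.0201,0.0432],"turn":0},{"jaw":0.005,"offset":[0,-0.0226,0.0525],"turn":0},{"jaw":0.005,"offset":[0,-0.0245,0.0619],"turn":0},{"jaw":0.005,"offset":[0,-0.0255,0.068],"turn":0},{"jaw":0.005,"offset":[0,-0.0255,0.068],"turn":0}]'

```text
time: 27.42
ee_pos: [474.7, 236.0, 255.8]
tcp_rot: [[0.095, 0.995, 0.004], [0.995, -0.095, 0.002], [0.003, 0.004, -1.0]]
contact_force: [6.8, 1.5, -3.7]
width: 0.154
grasp_force: 20.0
```

Request:
arm_command --plan '[{"jaw":0.005,"offset":[0,0,0],"turn":0},{"jaw":0.005,"offset":[0,-0.0005,0.004],"turn":0},{"jaw":0.005,"offset":[0,-0.001,0.008],"turn":0},{"jaw":0.005,"offset":[0,-0.001,0.012],"turn":0},{"jaw":0.005,"offset":[0,-0.001,0.015],"turn":0},{"jaw":0.005,"offset":[0,-0.001,0.015],"turn":0}]' --force 50

```text
time: 28.18
ee_pos: [473.3, 236.3, 241.2]
tcp_rot: [[0.095, 0.995, 0.003], [0.995, -0.095, 0.002], [0.002, 0.003, -1.0]]
contact_force: [3.3, 1.6, 2.7]
width: 0.148
grasp_force: 50.0
```

Request:
arm_command --plan '[{"jaw":0.005,"offset":[0,0,0.002],"turn":0},{"jaw":0.005,"offset":[0,0,0.004],"turn":0},{"jaw":0.005,"offset":[0,0,0.006],"turn":0},{"jaw":0.005,"offset":[0,0,0.007],"turn":0},{"jaw":0.005,"offset":[0,0,0.007],"turn":0}]'

```text
time: 28.8
ee_pos: [473.0, 236.4, 234.4]
tcp_rot: [[0.095, 0.996, 0.002], [0.996, -0.095, 0.002], [0.002, 0.002, -1.0]]
contact_force: [1.3, 1.2, 7.9]
width: 0.149
grasp_force: 50.0
```

Run:
```python
from h import *
S=monitor.state();print(S['time'],S['ee_pos'],S['contact_force'],S['torque'],S['width'])
s=np.ascontiguousarray(imaging.snapshot("scene")[:,:,::-1]);t=np.ascontiguousarray(imaging.snapshot("top")[:,:,::-1]);cv2.imwrite('pics/s8.png',s);cv2.imwrite('pics/t8.png',t)
h=cv2.cvtColor(s,cv2.COLOR_BGR2HSV); m=cv2.inRange(h,(0,170,40),(4,255,170))|cv2.inRange(h,(174,170,40),(180,255,170))
m[:150]=0;m[215:]=0;m[:,:280]=0;m[:,375:]=0
n,l,st,c=cv2.connectedComponentsWithStats(m)
for i in range(1,n):
    if st[i][4]>8: print(st[i],c[i])
# expected arm lines if down
o=np.array([635.6,219.3,71]); ex=np.array([.9957,-.092,0]);ey=np.array([.092,.9957,0])
for y in(-45,45):
    print([proj("scene",o+ey*y-ex*d+[0,0,5]).round(1).tolist() for d in (20,90,160)])
```

```text
28.8 [472.96  236.355 234.421] [1.334 1.189 7.881] [ 0.117 -0.806  0.015] 0.14865722646963966
[306 162  15  37 132] [312.735 180.561]
[333 163  17  33 126] [341.405 179.524]
[[317.2, 192.7], [311.4, 176.7], [306.1, 161.8]]
[[346.1, 189.8], [339.2, 174.0], [332.9, 159.4]]
```

Request:
arm_command --plan '[{"jaw":0.005,"offset":[0,0,0.001],"turn":0},{"jaw":0.005,"offset":[0,0,0.002],"turn":0},{"jaw":0.005,"offset":[0,0,0.003],"turn":0},{"jaw":0.005,"offset":[0,0,0.003],"turn":0}]'

```text
time: 29.4
ee_pos: [472.9, 236.4, 231.4]
tcp_rot: [[0.095, 0.996, 0.002], [0.996, -0.095, 0.001], [0.002, 0.002, -1.0]]
contact_force: [0.7, 0.8, 7.4]
width: 0.147
grasp_force: 50.0
```

Request:
arm_command --plan '[{"jaw":0.005,"offset":[0,0,0.001],"turn":0},{"jaw":0.005,"offset":[0,0,0.002],"turn":0},{"jaw":0.005,"offset":[0,0,0.002],"turn":0}]'

```text
time: 29.78
ee_pos: [472.9, 236.4, 229.6]
tcp_rot: [[0.095, 0.996, 0.002], [0.996, -0.095, 0.001], [0.002, 0.002, -1.0]]
contact_force: [0.4, 1.2, 11.2]
width: 0.151
grasp_force: 50.0
```

Request:
arm_command --plan '[{"jaw":0.005,"offset":[0,0,0.001],"turn":0},{"jaw":0.005,"offset":[0,0,0.002],"turn":0},{"jaw":0.005,"offset":[0,0,0.003],"turn":0},{"jaw":0.005,"offset":[0,0,0.003],"turn":0}]'

```text
time: 30.28
ee_pos: [472.8, 236.5, 227.4]
tcp_rot: [[0.095, 0.995, 0.002], [0.995, -0.095, 0.001], [0.001, 0.002, -1.0]]
contact_force: [-2.9, -1.7, 20.3]
width: 0.148
grasp_force: 50.0
```

Request:
arm_command --plan '[{"jaw":0.005,"offset":[0,0,0.001],"turn":0},{"jaw":0.005,"offset":[0,0,0.002],"turn":0},{"jaw":0.005,"offset":[0,0,0.002],"turn":0}]'

```text
time: 30.65
ee_pos: [472.7, 236.7, 226.9]
tcp_rot: [[0.095, 0.995, 0.003], [0.995, -0.095, -0.0], [0.0, 0.003, -1.0]]
contact_force: [-8.0, -5.0, 38.4]
width: 0.149
grasp_force: 50.0
```

Force jumped to 38 N with no travel, so the frame is on its stop. I'll ease off, open just a little (the fixture's edge is near), and rise.

Request:
arm_command --plan '[{"jaw":0.005,"offset":[0,0,-0.003],"turn":0},{"jaw":0.005,"offset":[0,0,-0.003],"turn":0},{"jaw":0.018,"offset":[0,0,-0.003],"turn":0},{"jaw":0.023,"offset":[0,0,-0.003],"turn":0},{"jaw":0.023,"offset":[0,0,-0.003],"turn":0},{"jaw":0.023,"offset":[0,0,-0.01],"turn":0},{"jaw":0.023,"offset":[0,0,-0.025],"turn":0},{"jaw":0.023,"offset":[0,0,-0.045],"turn":0},{"jaw":0.023,"offset":[0,0,-0.07],"turn":0},{"jaw":0.023,"offset":[0,0,-0.07],"turn":0}]'

```text
time: 31.9
ee_pos: [473.2, 236.2, 296.0]
tcp_rot: [[0.095, 0.995, 0.004], [0.995, -0.095, 0.002], [0.002, 0.004, -1.0]]
contact_force: [-0.5, 0.6, -0.1]
width: 0.264
grasp_force: 0.0
```

```bash
cat > chk.py <<'E'
from h import *
S=monitor.state();print(S['time'],S['ee_pos'],S['contact_force'],S['width'])
im={n:np.ascontiguousarray(imaging.snapshot(n)[:,:,::-1]) for n in("scene","top")}
for n in im:
    cv2.imwrite(f'pics/{n}9.png',im[n])
    h=cv2.cvtColor(im[n],cv2.COLOR_BGR2HSV); m=cv2.inRange(h,(0,170,40),(4,255,170))|cv2.inRange(h,(174,170,40),(180,255,170))
    if n=="scene": m[:150]=0;m[215:]=0;m[:,:280]=0;m[:,375:]=0
    else: m[:140]=0;m[250:]=0;m[:,:110]=0;m[:,215:]=0
    k,l,st,c=cv2.connectedComponentsWithStats(m)
    for i in range(1,k):
        if st[i][4]>15:
            p=np.argwhere(l==i)[:,::-1].astype(np.float32); r=cv2.fitLine(p,cv2.DIST_L2,0,.01,.01).ravel(); print(n,st[i],c[i],'slope deg',np.degrees(np.arctan2(r[1],r[0])))
o=np.array([635.6,219.3,71]); ex=np.array([.9957,-.092,0]);ey=np.array([.092,.9957,0])
for th in (0,.04,.1):
  for y in(-45,45):
    A=[proj("scene",o+ey*y-ex*d*np.cos(th)+[0,0,d*np.sin(th)]) for d in (20,158)]; v=A[0]-A[1]
    print(th,y,[a.round(1).tolist() for a in A],np.degrees(np.arctan2(v[1],v[0])))
E
python3 chk.py
```

```text
31.9 [473.168 236.197 296.005] [-0.479  0.614 -0.098] 0.26430778610714645
scene [332 161  18  35 130] [340.462 178.062] slope deg 67.020676
scene [305 164  16  35 126] [312.603 181.31 ] slope deg 69.966034
top [145 150   6  20  24] [148.792 160.583] slope deg -79.93919
top [142 184   6  11  21] [144.905 190.095] slope deg -74.27897
0 -45 [[317.0, 193.8], [306.0, 163.4]] 70.14533646045184
0 45 [[345.8, 190.9], [332.8, 160.9]] 66.60254378766558
0.04 -45 [[317.1, 193.7], [306.3, 162.0]] 71.16498400350665
0.04 45 [[345.8, 190.7], [333.1, 159.5]] 67.84979408419832
0.1 -45 [[317.1, 193.4], [306.6, 159.9]] 72.58937842399175
0.1 45 [[345.9, 190.5], [333.6, 157.4]] 69.60156877970635
```

The arm slopes match 0 rad (70.0/67.0 against 70.1/66.6). I'll confirm by feeling the bar's top with shut fingertips, expecting contact at TCP z of about 260, and press once more.

Request:
arm_command --plan '[{"jaw":0.01,"offset":[0,0,0],"turn":0},{"jaw":0.0,"offset":[0,0,0],"turn":0},{"jaw":0.0,"offset":[0,0,0],"turn":0},{"jaw":0.0,"offset":[0,0,0.01],"turn":0},{"jaw":0.0,"offset":[0,0,0.02],"turn":0},{"jaw":0.0,"offset":[0,0,0.03],"turn":0},{"jaw":0.0,"offset":[0,0,0.033],"turn":0},{"jaw":0.0,"offset":[0,0,0.034],"turn":0},{"jaw":0.0,"offset":[0,0,0.034],"turn":0}]'

```text
time: 33.12
ee_pos: [472.1, 235.6, 260.1]
tcp_rot: [[0.095, 0.995, -0.001], [0.995, -0.095, -0.002], [-0.002, -0.001, -1.0]]
contact_force: [-4.6, -3.3, 12.7]
width: 0.007
grasp_force: 6.1
```

Request:
arm_command --plan '[{"jaw":0.0,"offset":[0,0,0.001],"turn":0},{"jaw":0.0,"offset":[0,0,0.002],"turn":0},{"jaw":0.0,"offset":[0,0,0.003],"turn":0},{"jaw":0.0,"offset":[0,0,0.003],"turn":0}]'

```text
time: 33.62
ee_pos: [471.9, 235.9, 259.4]
tcp_rot: [[0.095, 0.995, 0.0], [0.995, -0.095, -0.003], [-0.003, 0.0, -1.0]]
contact_force: [-11.1, -7.1, 37.9]
width: 0.007
grasp_force: 19.3
```

Contact is at TCP z 260, so the bar is at 71 mm: fully down against a hard stop. Retreating.

Request:
arm_command --plan '[{"jaw":0.0,"offset":[0,0,-0.006],"turn":0},{"jaw":0.0,"offset":[0,0,-0.02],"turn":0},{"jaw":0.0,"offset":[0,0,-0.05],"turn":0},{"jaw":0.0,"offset":[0,0,-0.09],"turn":0},{"jaw":0.0,"offset":[0,0,-0.13],"turn":0},{"jaw":0.0,"offset":[0,0,-0.15],"turn":0},{"jaw":0.0,"offset":[0,0,-0.15],"turn":0},{"jaw":0.0,"offset":[0,0,-0.15],"turn":0}]'

```text
time: 34.62
ee_pos: [472.3, 235.4, 405.6]
tcp_rot: [[0.095, 0.995, -0.001], [0.995, -0.095, -0.001], [-0.001, -0.001, -1.0]]
contact_force: [0.5, 0.1, 0.0]
width: 0.006
grasp_force: 0.0
```

```bash
python3 chk.py | head -4
```

```text
34.625 [472.266 235.351 405.559] [0.534 0.149 0.008] 0.005683038187994704
scene [333 161  17  35 128] [340.641 178.477] slope deg 66.75714
scene [305 163  16  36 126] [312.635 181.175] slope deg 70.41324
top [144 150   7  27  34] [148.176 163.559] slope deg -81.58652
```

The frame has stayed down; handing in.

```bash
python3 -c "
from workcell import order
print(order.hand_in())"
```

```text
the job is handed in; nothing more can be done
None
```

The cover is over both pins and the hold-down frame is fully down and stayed down after release; I handed the job in at about 35 s. The cover's flushness on the rim was not measured directly.

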